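# Lay out the butter-warming station

### The job

Set up the butter warmer: put the tea light into the round recess in the warmer's wooden foot, then lay the steel grate fully home on the two end frames between their corner posts, then stand the copper pot upright in the middle of the grate with its handle pointing away from the brush rest, where nobody reaching for the brush can knock it. Lay the pastry brush flat in the brush rest, bristles in the round end and handle along the channel, and lay the matchbox flat on the worktop close beside the brush rest, on the side away from the warmer and its flame. Leave the honey jar and the kitchen timer where they stand.

Things in the scene. Friction and masses are not known exactly. Their poses are not given: they have to be found in the camera images.
- warmer: Fixed tea-light warmer. Origin: centre of its underside. Dark wood foot 90 (x) x 124 (y) x 14 mm; round recess in its middle 48 mm wide, metal-lined, floor at z 10. At each y end (|y| 52 to 55 mm) a steel frame whose rail (top z 72) carries the grate; its corner posts, 65 mm apart in x, end at z 80. Open above and at both x sides, 104 mm free between the frames.
- brush_rest: Fixed spoon-shaped white dish with blue rim, 174 mm long. Origin: on its underside; +x to the round bowl (centre x 60, 84 mm wide inside, inner end x 102), -x along the 48 mm wide channel, open at its end (x -60). Floor z 8, rim top z 11 mm. Outside 100 mm wide at the bowl, 64 at the channel. A brush lying in it has its origin and axes over the rest's, the handle's end jutting out.
- tea_light: Tea light: red wax in a stiff round silvery metal cup, diameter 38 mm, 15 mm tall, 15 g. Origin: centre of its underside, z up. Sits in the warmer's recess with 5 mm of play all round, underside then at z 10 mm.
- grate: Loose dark steel grate, 60 (x) x 122 (y) x 12 mm, 120 g. Bar plate z 8 to 12; grip it across the side lips (x -30 and 30, z 3 to 12, |y| under 42). Stands on lips across its ends (inner faces |y| 58, z 0 to 12), which hang outside the frames when home, origin then 64 mm over the warmer's, y axes parallel; play 2.5 mm in x, 3 in y. Origin: centre of underside. Half turns are alike.
- butter_pot: Small open copper pot, outer diameter 62 mm (52 at the foot), 46 mm tall, wall 3 mm, about 200 g; short dark handle along +x, reaching 79 mm from the axis, 34 to 47 mm high. Origin: centre of its underside; z up. On the seated grate its underside is 76 mm above the worktop.
- pastry_brush: Pastry brush lying flat, 173 mm long, 50 g, wooden handle, pale bristles (a like brush at the far right, past the coffee mill, is not it). Origin: middle of its length, on its underside, z up; +x to the bristles. Oval handle 15 to 19 mm wide from x -86 to 2, widening to 32 at x 36, widest 8 to 11 mm above the underside, top at 14; bristles 42 mm wide, x 43 to 86. Mass centre x 23.
- matchbox: Matchbox lying flat, closed, 36 (x) x 53 (y) x 15 mm, 20 g. Origin: centre of its underside, z up.
- honey_jar: Bystander, to be left alone: jar of amber honey, yellow cap, diameter 62 mm, 118 mm tall. Origin: centre of its underside.
- kitchen_timer: Bystander, to be left alone: round white timer with a red knob, diameter 70 mm, 41 mm tall. Origin: centre of its underside.

How it is judged (in metres and radians):
On the way, in this order (a step that is already met when the one before it is completed fails the run):
1. the tea light sits in the recess of the warmer (horizontal distance between tea_light and warmer below 0.0075 m and z of tea_light in the frame of warmer between 0.006 and 0.0125 m and angle between tea_light's own z axis and vertical below 0.1 rad), for 0.2 s.
2. the grate is home on the warmer, over the tea light (all of step 1 and horizontal distance between grate and warmer below 0.0075 m and z of grate in the frame of warmer between 0.0605 and 0.0668 m and angle between grate's own z axis and vertical below 0.06 rad and angle between the y axis of grate and the y axis of warmer, either way round below 0.12 rad), for 0.2 s.
3. the pot stands on the grate, handle away from the brush rest (all of step 2 and horizontal distance between butter_pot and warmer below 0.013 m and z of butter_pot in the frame of grate between 0.009 and 0.0145 m and angle between butter_pot's own z axis and vertical below 0.08 rad and x of brush_rest in the frame of butter_pot below -0.12 m and y of brush_rest in the frame of butter_pot between -0.16 and 0.16 m), for 0.2 s.
At the end, for the whole second after the job is handed in: Tea light down in the recess; grate level on both rails; pot upright within 13 mm of the warmer's axis, handle away from the rest (30 deg); brush flat in the rest, bristles in the bowl; matchbox flat, 45-140 mm off the rest's centre line, away from the warmer; all released, at rest (all of step 3 and x of pastry_brush in the frame of brush_rest between -0.014 and 0.016 m and y of pastry_brush in the frame of brush_rest between -0.015 and 0.015 m and z of pastry_brush in the frame of brush_rest between 0.0045 and 0.0115 m and angle between pastry_brush's own z axis and vertical below 0.12 rad and angle between the x axis of pastry_brush and the x axis of brush_rest, either way round below 0.25 rad and x of matchbox in the frame of brush_rest between -0.1 and 0.1 m and ((y of warmer in the frame of brush_rest below 0 m and y of matchbox in the frame of brush_rest between 0.045 and 0.14 m) or (y of warmer in the frame of brush_rest above 0 m and y of matchbox in the frame of brush_rest between -0.14 and -0.045 m)) and height (world z) of matchbox between -0.003 and 0.004 m and angle between matchbox's own z axis and vertical below 0.08 rad and linear speed of each of tea_light, grate, butter_pot, pastry_brush, matchbox below 0.02 m/s and angular speed of each of tea_light, grate, butter_pot, pastry_brush, matchbox below 0.3 rad/s and ((y of warmer in the frame of brush_rest above 0 m and y of warmer in the frame of pastry_brush above 0 m) or (y of warmer in the frame of brush_rest below 0 m and y of warmer in the frame of pastry_brush below 0 m))); the robot touches nothing.
It fails at once if the honey jar is disturbed (distance of honey_jar from where it was at the start of the episode above 0.03 m).
It fails at once if the kitchen timer is disturbed (distance of kitchen_timer from where it was at the start of the episode above 0.03 m).
It also fails if it takes over 131 s, if anything falls off the work surface, if the arm or the gripper's body presses on something with over 40 N, if the wrist force passes 120 N, or if a joint passes its speed limit or range.

### The arm

A 6-joint arm with a two-finger parallel gripper is mounted at the origin on a cart in front of the work surface, level with it; the furniture and walls round the work are solid. World frame = base frame: x ahead of the robot, y to its left, z up, the work surface at z = 0. Lengths are in mm, angles in rad, forces in N, time in s.
With the tool pointing down it reaches from about 350 to 875 mm from the base axis. Payload 4.2 kg.
Tool frame: the origin (TCP) lies midway between the tips of the shut fingers; the grasp point (between the pads) lies 19 mm behind it (arm.grasp_offset is the distance from the TCP to the grasp point, in mm); z points along the fingers, y is the line along which they close (so a half turn about z gives the same grasp; the last joint's range is limited). The gripper opens to 85 mm and grips with 20 to 120 N. Pads are 22 mm wide; open, the fingers measure 114 mm over their backs; the gripper's body (76 mm by 85 mm) begins 54 mm behind the grasp point. The pads swing forward as they close: fully open they stand 13 mm farther back than shut.
Start: joints at [1.433, 0.385, 0.008, 0, -1.194, -0.259], TCP at [241.51, 576.431, 231.312] pointing down, gripper open.
Joint ranges: [-3.14, 3.14], [-1.21, 2.06], [-1.07, 1.41], [-3.16, 2.05], [-2.99, -0.16], [-3.1, 3.1]. Speed limits (rad/s): [2.79, 2.79, 3.14, 3.14, 3.14, 3.14].

### API

Orientations are given as a unit quaternion [x, y, z, w].
In Python, from bench import arm gives the robot as it stands. The module is installed in compiled form; this text tells all that it offers.
- The arm moves only by the tool servo_tool, never from a script. Its argument "increments" is a list of rows, each a list of 7 numbers: the opening, from 0 (shut) to 1 (fully open), then the shift along the tool's x, y, z in m, then the turn, a rotation vector about the tool's x, y, z in degrees. In form: [[grip, x, y, z, ax, ay, az], ...]. A call has 1 to 12 rows; each row is the pose to reach, as a shift and turn from the pose commanded when the call began, along the tool's axes at that moment; what a row does not reach only later rows make up. A row lasts 1/8 s, in which the tool goes at most 62.5 mm and 10.7 degrees, less where a joint would pass 70% of its speed; a pose out of reach is approached as far as the arm can. A call with a gripper value outside its range is refused whole. The fingers move at their own pace and stop on an object; the grip force is fixed at half the most. Time passes only in rows, so rows that repeat a pose let the fingers close. It gives the time, the measured TCP pose, the force, the opening and the grip force at its end, in the units of the state.
- arm.read_state(): the state, without advancing time (a new reading comes with each control period).
- arm.get_image(name): name is "scene" or "top" or "wrist"; returns a dict with "color" (384x512x3 uint8, red, green, blue), "fx", "fy", "cx", "cy" (pixels), "rvec" (rotation vector, rad) and "tvec" (3), from world to camera coordinates, as OpenCV has them; the wrist camera has in their place "hand_eye" (4x4, takes a point from camera to tool coordinates, whose origin is the TCP and whose axes are the flange's). Camera axes: x right, y down, z forward; pixel columns grow to the right and rows downward; lengths in mm; the calibration is good to about 2 mm. A picture is of the moment at which its call begins: read the wrist's pose just before it. There is no depth.
- arm.job_done(): hands the job in; it is judged then, once.
Trained networks look in the newest picture that a camera, given by its name, has taken for a name from the list of things; names that differ only in an ending like _2 or _b are one class to them, and where a whole thing is asked for, a point or a joint stands for the part that bears it (a point fixed in the world has none). Each returns a list of dicts, best first, with "p" (0 to 1); they miss things now and then, are a little off and sometimes report something else, mostly with a low value. They report only what shows in the picture. A call takes as long as a camera call.
- arm.look_for(camera, thing): "box" ([centre column, centre row, width, height] in pixels, round what is visible of it).
- arm.spot_point(camera, thing): "centre" ([column, row] in pixels: a listed point, or the origin of a listed thing).
The state is a dict: "clock": time; "joints": joint angles; "joint_vel": joint speeds; "joint_efforts": joint torques, N m; "position": TCP position; "ee_rot": TCP orientation; "contact_force": force on the tool from outside, world axes, zero at the start; "wrist_torque": the same for the moment, N m; "gripper_width": finger opening in mm; "grasp_force": force on a finger pad.
Only numpy, scipy, OpenCV 4.12 (cv2) and the standard library are available. Lean on these libraries where they do the work, as an engineer would, in place of code of your own. Each camera call takes 0.05 s, during which the arm holds its last target. There are 200 camera calls.

## Working session

There is one attempt and no reset: what is moved stays moved. The work goes in short steps, Python scripts to look and compute and a tool call to move; the robot and the scene stay as the last step left them, time stands still between calls to the robot, and variables do not carry over. Pictures are saved under pics/ and viewed, at most 14 in all, crops included, and the job is handed in when it is done.

Besides the shell and the picture viewer there is one more tool, called after "Emit:" in YAML: its name, and indented under it one key for each argument. servo_tool: Moves the arm, as the interface text tells. Its arguments: {"type":"object","properties":{"increments":{"type":"array","items":{"type":"array","items":{"type":"number"}}}},"required":["increments"]}

```bash
mkdir -p pics
cat > h.py <<'E'
from bench import arm
import numpy as np, cv2
from scipy.spatial.transform import Rotation as R
def cam(n):
    s=arm.read_state(); im=arm.get_image(n)
    K=np.array([[im['fx'],0,im['cx']],[0,im['fy'],im['cy']],[0,0,1]])
    if 'rvec' in im:
        Rw=R.from_rotvec(np.ravel(im['rvec'])).as_matrix(); t=np.ravel(im['tvec']).astype(float)
        Rc=Rw.T; o=-Rw.T@t
    else:
        H=np.array(im['hand_eye']); Rt=R.from_quat(s['ee_rot']).as_matrix()
        Rc=Rt@H[:3,:3]; o=Rt@H[:3,3]+np.array(s['position'])
    return dict(img=im['color'],K=K,Rc=Rc,o=o)
def px2w(c,uv,z):
    d=c['Rc']@np.linalg.inv(c['K'])@np.array([uv[0],uv[1],1.0])
    return c['o']+d*(z-c['o'][2])/d[2]
def w2px(c,p):
    q=c['K']@(c['Rc'].T@(np.asarray(p,float)-c['o'])); return q[:2]/q[2]
def save(c,fn,scale=1,crop=None):
    i=c['img'][:,:,::-1]
    if crop: i=i[crop[1]:crop[3],crop[0]:crop[2]]
    cv2.imwrite('pics/'+fn,cv2.resize(np.ascontiguousarray(i),None,fx=scale,fy=scale,interpolation=cv2.INTER_CUBIC))
def st():
    s=arm.read_state(); print('t',s['clock'],'pos',np.round(s['position'],1),'R',np.round(R.from_quat(s['ee_rot']).as_matrix(),3).tolist(),'w',s['gripper_width'],'F',np.round(s['contact_force'],1),'j',np.round(s['joints'],2))
def inc(x,y,z,yaw=None):
    """tool-axis shift (m) and turn (deg) from current pose to tool-down pose at world x,y,z mm; yaw = world angle of tool y (closing line), deg"""
    s=arm.read_state(); Rt=R.from_quat(s['ee_rot']).as_matrix()
    d=Rt.T@(np.array([x,y,z])-np.array(s['position']))/1000
    if yaw is None: r=np.zeros(3); 
    else:
        best=None
        for k in (0,180,-180):
            a=np.radians(yaw+k); Y=np.array([np.cos(a),np.sin(a),0]); Z=np.array([0,0,-1.]); X=np.cross(Y,Z)
            rv=R.from_matrix(Rt.T@np.stack([X,Y,Z],1)).as_rotvec(degrees=True)
            if best is None or np.linalg.norm(rv)<np.linalg.norm(best): best=rv
        r=best
    print('to',(x,y,z,yaw),'shift',np.round(d,4),'turn',np.round(r,1), 'j6 now',round(s['joints'][5],2))
E
python3 - <<'E'
from h import *
st()
T=['warmer','brush_rest','tea_light','grate','butter_pot','pastry_brush','matchbox','honey_jar','kitchen_timer']
for n in ('top','scene'):
    c=cam(n); save(c,n+'0.png',1.56); print(n,np.round(c['o']),np.round(c['Rc'],2).tolist(),c['K'][0,0])
    for t in T:
        for r in arm.spot_point(n,t)[:2]:
            if r['p']>.3: print(t,round(r['p'],2),np.round(r['centre'],1),np.round(px2w(c,r['centre'],0),1))
E
```

```text
t 0.0 pos [241.3 575.9 230.2] R [[0.922, -0.387, -0.001], [-0.387, -0.922, -0.002], [0.0, 0.002, -1.0]] w 85.514389470807 F [0.4 0.6 0.6] j [ 1.43  0.39  0.01 -0.   -1.19 -0.26]
top [ 379. -104. 1437.] [[-0.02, -0.99, 0.16], [-1.0, 0.02, 0.01], [-0.01, -0.16, -0.99]] 451.84063498537455
warmer 0.96 [298.  188.9] [ 623.6 -220.3    0. ]
brush_rest 0.79 [218.3 183.2] [648.7  36.8   0. ]
tea_light 0.46 [202.4 234.4] [484.4  88.8   0. ]
grate 0.7 [144.4 255.8] [421.2 272.6   0. ]
butter_pot 0.58 [252.7 230.3] [493.7 -71.4   0. ]
butter_pot 0.41 [309.  240.7] [ 456.6 -248.9    0. ]
pastry_brush 0.58 [308.2 238.6] [ 463.2 -246.6    0. ]
matchbox 0.62 [358.3 238.2] [ 460.8 -404.8    0. ]
honey_jar 0.59 [257. 142.] [783.2 -91.6   0. ]
kitchen_timer 0.64 [372.1 201. ] [ 578.4 -455.9    0. ]
scene [  31. -949.  487.] [[0.83, -0.2, 0.52], [-0.55, -0.34, 0.76], [0.02, -0.92, -0.39]] 361.15161974131894
warmer 0.94 [291.5 209.3] [ 635.9 -215.     0. ]
brush_rest 0.57 [254.5 178.5] [670.1  40.7   0. ]
tea_light 0.63 [203.7 183.6] [498.1  91.1  -0. ]
grate 0.77 [160.2 173.4] [404.7 255.9   0. ]
butter_pot 0.89 [226.9 205.5] [486.2 -94.5   0. ]
butter_pot 0.46 [203. 185.] [491.   81.5   0. ]
pastry_brush 0.64 [249.6 228.8] [ 471.8 -245.7    0. ]
matchbox 0.9 [280.2 262.7] [ 451.2 -410.1    0. ]
honey_jar 0.84 [305.6 185.1] [787.7 -98.3   0. ]
kitchen_timer 0.93 [345.5 256.7] [ 595.  -472.5    0. ]
```

```bash
ls pics
```

```text
scene0.png
top0.png
```

View pics/top0.png

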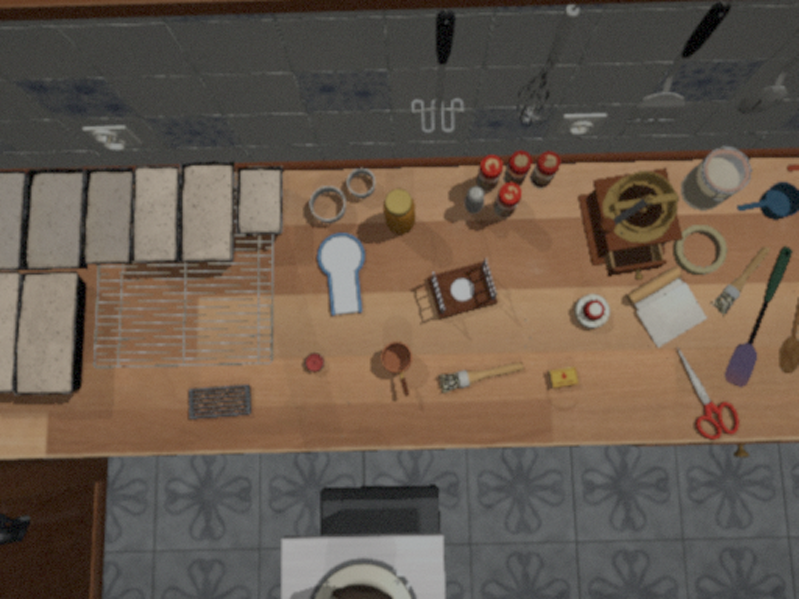

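View pics/scene0.png

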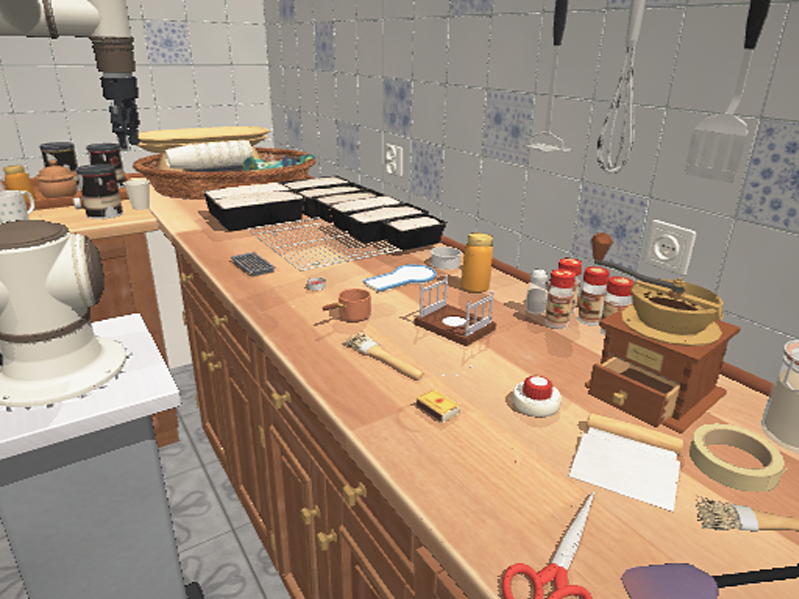

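The top view, at 800 px, shows the rest at (342,275) with its bowl up (+x), and the warmer at (465,290) to its right. The tea light is at (314,363) and the grate at (220,402). The pot at (396,358) has its handle pointing down. The brush at (480,376) has its bristles to the left, and the matchbox is at (564,378). The scene view agrees.

Run:
```python
from h import *
im=arm.get_image('wrist'); print(np.round(im['hand_eye'],3).tolist(),im['fx'])
inc(470,110,330,90)
```

```text
[[0.0, -0.947, -0.32, 82.645], [1.0, 0.0, -0.0, 0.171], [0.0, -0.32, 0.947, -142.141], [0.0, 0.0, 0.0, 1.0]] 290.94956548453473
to (470, 110, 330, 90) shift [ 0.391   0.3419 -0.0987] turn [  0.    0.  -22.7] j6 now -0.26
```

Emit:
servo_tool:
  increments:
    - [1, 0.1, 0.085, -0.05, 0, 0, -8]
    - [1, 0.2, 0.17, -0.1, 0, 0, -16]
    - [1, 0.3, 0.26, -0.1, 0, 0, -22.7]
    - [1, 0.39, 0.34, -0.1, 0, 0, -22.7]
    - [1, 0.39, 0.34, -0.1, 0, 0, -22.7]
    - [1, 0.39, 0.34, -0.1, 0, 0, -22.7]
    - [1, 0.39, 0.34, -0.1, 0, 0, -22.7]
    - [1, 0.39, 0.34, -0.1, 0, 0, -22.7]
    - [1, 0.39, 0.34, -0.1, 0, 0, -22.7]
    - [1, 0.39, 0.34, -0.1, 0, 0, -22.7]
    - [1, 0.39, 0.34, -0.1, 0, 0, -22.7]

```text
clock: 2.42
position: [469.6, 112.4, 331.2]
ee_rot: [1.0, -0.0, -0.0, -0.0]
contact_force: [-0.3, 0.4, -0.4]
gripper_width: 85.4
grasp_force: 0.0
```

Run:
```python
from h import *
st()
c=cam('wrist'); save(c,'w1.png',1.56)
for t,z in [('warmer',0),('brush_rest',0),('tea_light',0),('grate',0),('butter_pot',0),('honey_jar',0)]:
    for r in arm.spot_point('wrist',t)[:2]:
        if r['p']>.3: print(t,round(r['p'],2),np.round(r['centre'],1),np.round(px2w(c,r['centre'],z),1))
```

```text
t 2.425 pos [469.6 112.4 331.2] R [[1.0, -0.001, -0.0], [-0.001, -1.0, 0.0], [-0.0, -0.0, -1.0]] w 85.40873871578664 F [-0.3  0.4 -0.4] j [ 0.57  0.08 -0.15 -0.   -1.34  1.  ]
warmer 0.67 [484.7  36.6] [ 635.2 -214.8    0. ]
brush_rest 0.75 [315.2  24.2] [651.1  31.8  -0. ]
tea_light 0.59 [273.9 135.4] [494.1  88.4   0. ]
grate 0.76 [157.6 180.4] [419.2 283.4   0. ]
butter_pot 0.79 [373.8 136.2] [492.8 -72.1   0. ]
```

View pics/w1.png

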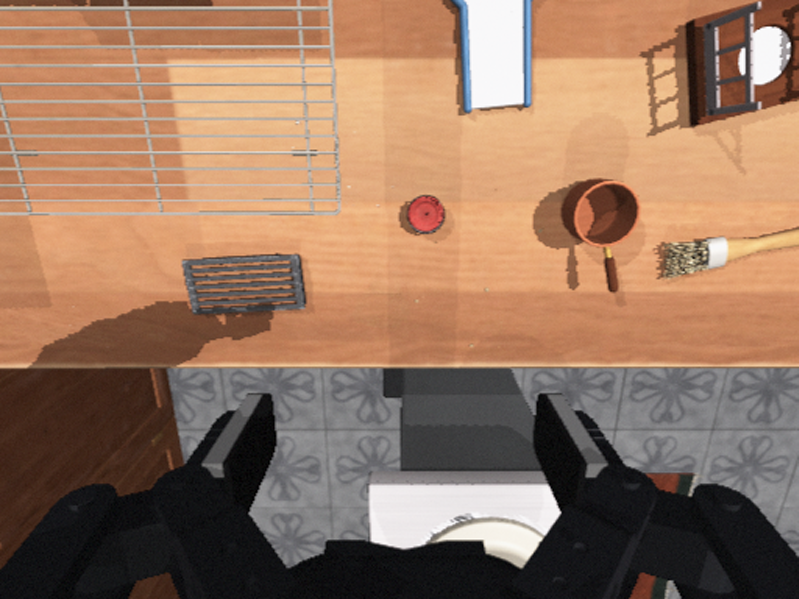

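The wrist view, at 800 px, shows the tea light at (426,214), the grate with corners (184,260), (301,254), (305,306) and (192,312), and the pot at (605,213) with its handle down. The rest channel's end is at (498,107).

Run:
```python
from h import *
c=cam('wrist')
g=c['img'].astype(int); m=((g[:,:,0]>120)&(g[:,:,1]<70)&(g[:,:,2]<80)).astype(np.uint8); m[:110]=0;m[160:]=0;m[:,:255]=0;m[:,295:]=0
M=cv2.moments(m,True); uv=(M['m10']/M['m00'],M['m01']/M['m00']); p=px2w(c,uv,13); print(M['m00'],uv,p)
for q in [(184,260),(301,254),(305,306),(192,312)]: print(np.round(px2w(c,np.array(q)/1.5625,12),1))
for q in [(466,110),(531,105),(460,5),(528,0)]: print(np.round(px2w(c,np.array(q)/1.5625,11),1))
inc(p[0],p[1],60,90); inc(p[0],p[1],3,90)
```

```text
91.0 (273.2967032967033, 132.97802197802199) [499.52664202  90.34468873  13.        ]
[445.9 341.3  12. ]
[452.4 219.5  12. ]
[395.7 219.3  12. ]
[388.8 341.5  12. ]
[589.5  55.2  11. ]
[593.9  -5.3  11. ]
[674.4  64.2  11. ]
[678.2   4.9  11. ]
to (np.float64(499.5266420152524), np.float64(90.34468873138846), 60, 90) shift [0.0298 0.0223 0.2713] turn [-0. -0.  0.] j6 now 1.0
to (np.float64(499.5266420152524), np.float64(90.34468873138846), 3, 90) shift [0.0298 0.0223 0.3283] turn [-0. -0.  0.] j6 now 1.0
```

Emit:
servo_tool:
  increments:
    - [1, 0.01, 0.01, 0.06, 0, 0, 0]
    - [1, 0.02, 0.02, 0.12, 0, 0, 0]
    - [1, 0.024, 0.0225, 0.18, 0, 0, 0]
    - [1, 0.024, 0.0225, 0.24, 0, 0, 0]
    - [1, 0.024, 0.0225, 0.26, 0, 0, 0]
    - [1, 0.024, 0.0225, 0.26, 0, 0, 0]

```text
clock: 3.58
position: [492.9, 89.2, 69.7]
ee_rot: [1.0, -0.0, -0.002, 0.001]
contact_force: [0.1, -0.1, -0.0]
gripper_width: 85.1
grasp_force: 0.0
```

Run:
```python
from h import *
st()
c=cam('wrist'); save(c,'w2.png',1)
for r in arm.spot_point('wrist','tea_light')[:1]+arm.look_for('wrist','tea_light')[:1]:
    uv=r.get('centre',r.get('box'))[:2]; print(r, np.round(px2w(c,uv,0),1),np.round(px2w(c,uv,8),1))
```

```text
t 3.575 pos [492.9  89.2  69.7] R [[1.0, -0.0, -0.004], [-0.0, -1.0, -0.002], [-0.004, 0.002, -1.0]] w 85.07031820574919 F [ 0.1 -0.1 -0. ] j [ 0.5   0.37 -0.5   0.   -0.71  1.07]
{'centre': [259.3, 210.4], 'p': 0.93} [491.4  88.7   0. ] [494.6  88.7   8. ]
{'box': [258.9, 212.2, 51.5, 47.6], 'p': 0.68} [489.8  89.    0. ] [493.1  89.    8. ]
```

View pics/w2.png

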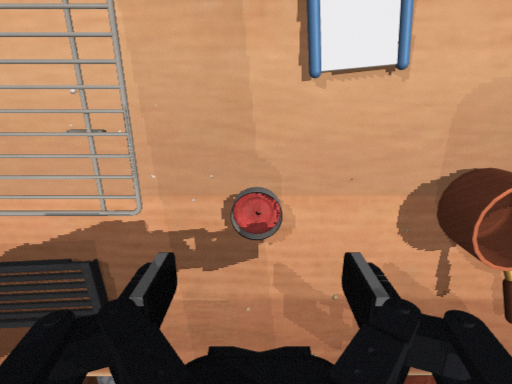

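The light's rim is centred at (257,213) with the fingers either side, so I descend straight down.

Emit:
servo_tool:
  increments:
    - [1, 0.001, 0, 0.03, 0, 0, 0]
    - [1, 0.001, 0, 0.0665, 0, 0, 0]
    - [1, 0.001, 0, 0.0665, 0, 0, 0]
    - [0.3, 0.001, 0, 0.0665, 0, 0, 0]
    - [0.3, 0.001, 0, 0.0665, 0, 0, 0]
    - [0.3, 0.001, 0, 0.0665, 0, 0, 0]
    - [0.3, 0.001, 0, 0.0665, 0, 0, 0]

```text
clock: 4.6
position: [495.7, 90.0, 6.6]
ee_rot: [1.0, 0.0, 0.001, -0.0]
contact_force: [-1.8, 0.2, 8.6]
gripper_width: 34.7
grasp_force: 58.9
```

Run:
```python
from h import *
st(); inc(600,-90,250,0)
```

```text
t 4.6 pos [495.7  90.    6.6] R [[1.0, 0.0, 0.002], [0.0, -1.0, 0.001], [0.002, -0.001, -1.0]] w 34.66410964816424 F [-1.8  0.2  8.6] j [ 0.5   0.47 -0.55  0.   -0.55  1.07]
to (600, -90, 250, 0) shift [ 0.1049  0.1798 -0.2433] turn [  0.1  -0.1 -90. ] j6 now 1.07
```

Emit:
servo_tool:
  increments:
    - [0.3, 0, 0, -0.03, 0, 0, 0]
    - [0.3, 0, 0, -0.06, 0, 0, 0]
    - [0.3, 0.02, 0.04, -0.12, 0, 0, -10]
    - [0.3, 0.04, 0.08, -0.18, 0, 0, -20]
    - [0.3, 0.06, 0.12, -0.245, 0, 0, -30]
    - [0.3, 0.08, 0.15, -0.245, 0, 0, -40]
    - [0.3, 0.1, 0.18, -0.245, 0, 0, -50]
    - [0.3, 0.1, 0.18, -0.245, 0, 0, -60]
    - [0.3, 0.1, 0.18, -0.245, 0, 0, -70]
    - [0.3, 0.1, 0.18, -0.245, 0, 0, -80]
    - [0.3, 0.1, 0.18, -0.245, 0, 0, -90]
    - [0.3, 0.1, 0.18, -0.245, 0, 0, -90]

```text
clock: 6.1
position: [594.5, -90.5, 250.3]
ee_rot: [0.708, 0.706, 0.0, 0.0]
contact_force: [-0.4, 0.3, -1.3]
gripper_width: 34.4
grasp_force: 60.0
```

Run:
```python
from h import *
st()
c=cam('wrist'); save(c,'w3.png',1.56)
for t,z in [('warmer',0),('brush_rest',0),('tea_light',200),('butter_pot',0),('honey_jar',0)]:
    for r in arm.spot_point('wrist',t)[:2]:
        if r['p']>.3: print(t,round(r['p'],2),np.round(r['centre'],1),np.round(px2w(c,r['centre'],z),1))
```

```text
t 6.1 pos [594.5 -90.5 250.3] R [[0.003, 1.0, 0.001], [1.0, -0.003, 0.0], [0.0, 0.001, -1.0]] w 34.3895453334409 F [-0.4  0.3 -1.3] j [ 0.12  0.33 -0.02 -0.   -1.22  3.02]
warmer 0.7 [286.7 241.9] [ 636.1 -214.3    0. ]
brush_rest 0.76 [306.8  64.8] [654.1  29.8   0. ]
tea_light 0.79 [262.8 252.8] [ 597.4 -118.3  200. ]
honey_jar 0.86 [401.3 161.3] [789.6 -91.6   0. ]
honey_jar 0.74 [287.  242.1] [ 636.6 -214.7    0. ]
```

View pics/w3.png

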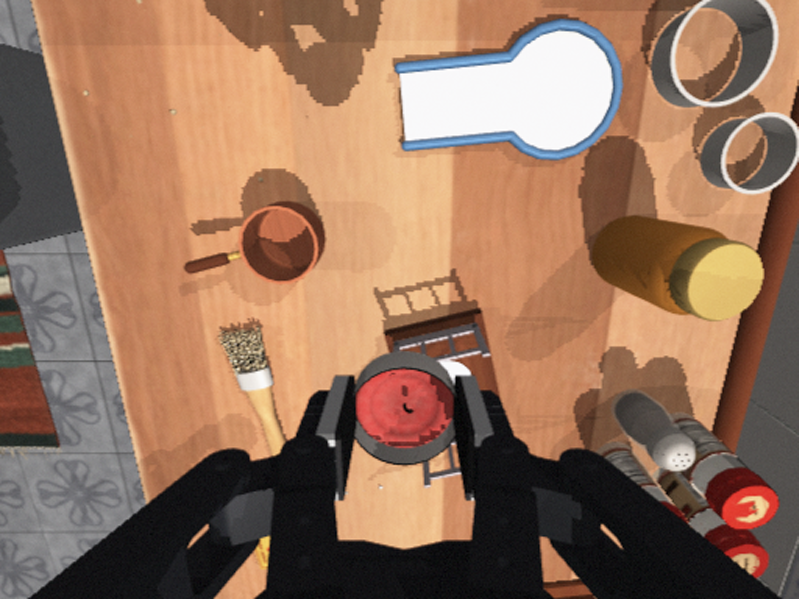

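The light is held between the pads at (405,407), and the warmer sits below it. The last joint is near its limit, so I will turn the tool half round on the way.

Run:
```python
from h import *
c=cam('wrist')
for q,z in [((387,333),14),((481,308),14),((393,347),72),((488,330),72)]: print(np.round(px2w(c,np.array(q)/1.5625,z),1))
# rest outline
g=cv2.cvtColor(c['img'],cv2.COLOR_RGB2HSV); m=((g[:,:,0]>95)&(g[:,:,0]<125)&(g[:,:,1]>80)&(g[:,:,2]>80)).astype(np.uint8); m[115:]=0; m[:,:240]=0
ys,xs=np.nonzero(m); P=np.array([px2w(c,(x,y),9)[:2] for x,y in zip(xs,ys)])
a=P[(P[:,0]<640)]; hi=a[a[:,1]>30];lo=a[a[:,1]<30]
for s in (hi,lo): k=np.polyfit(s[:,0],s[:,1],1); print('side',k,np.degrees(np.arctan(k[0])),s[:,0].min(),np.polyval(k,620))
print(P.min(0),P.max(0))
u=np.array([405,407])/1.5625; H=np.array(arm.get_image('wrist')['hand_eye']); 
d=np.linalg.inv(c['K'])@[u[0],u[1],1]; q=H@np.r_[d*170,1]; print('light in tool',q)
inc(636,-235,230,0)
```

```text
[ 578.9 -161.7   14. ]
[ 661.8 -138.1   14. ]
[ 585.7 -149.7   72. ]
[ 657.8 -135.8   72. ]
side [ 0.09014198 -0.86927592] 5.1508338962859845 587.9124762494769 55.018751125532084
side [  0.08314561 -52.78658006] 4.752959794916895 593.6762359517433 -1.2363035229961028
[587.91247625 -12.67705326] [761.18205979  84.27544421]
light in tool [-7.99124064  0.20679009  6.76299944  1.        ]
to (636, -235, 230, 0) shift [-0.1445  0.0415  0.0198] turn [-0.  -0.  -0.1] j6 now 3.02
```

Emit:
servo_tool:
  increments:
    - [0.3, -0.05, 0.015, 0.01, 0, 0, 10]
    - [0.3, -0.1, 0.03, 0.02, 0, 0, 20]
    - [0.3, -0.145, 0.04, 0.02, 0, 0, 30]
    - [0.3, -0.145, 0.04, 0.02, 0, 0, 40]
    - [0.3, -0.145, 0.04, 0.02, 0, 0, 50]
    - [0.3, -0.145, 0.04, 0.02, 0, 0, 60]
    - [0.3, -0.145, 0.04, 0.02, 0, 0, 70]
    - [0.3, -0.145, 0.04, 0.02, 0, 0, 80]
    - [0.3, -0.145, 0.04, 0.02, 0, 0, 90]
    - [0.3, -0.145, 0.04, 0.02, 0, 0, 100]
    - [0.3, -0.145, 0.04, 0.02, 0, 0, 110]
    - [0.3, -0.145, 0.04, 0.02, 0, 0, 120]

```text
clock: 8.0
position: [634.6, -235.4, 229.7]
ee_rot: [0.965, -0.262, -0.0, 0.0]
contact_force: [0.1, 0.3, -0.6]
gripper_width: 34.9
grasp_force: 60.0
```

Emit:
servo_tool:
  increments:
    - [0.3, 0, 0, 0, 0, 0, 10]
    - [0.3, 0, 0, 0, 0, 0, 20]
    - [0.3, 0, 0, 0, 0, 0, 30]
    - [0.3, 0, 0, 0, 0, 0, 40]
    - [0.3, 0, 0, 0, 0, 0, 50]
    - [0.3, 0, 0, 0, 0, 0, 60]
    - [0.3, 0, 0, 0, 0, 0, 70]
    - [0.3, 0, 0, 0, 0, 0, 75]
    - [0.3, 0, 0, 0, 0, 0, 75]

```text
clock: 9.12
position: [634.6, -235.5, 229.7]
ee_rot: [-0.609, 0.793, 0.0, -0.0]
contact_force: [-0.4, -0.4, 0.1]
gripper_width: 34.5
grasp_force: 60.0
```

Run:
```python
from h import *
st()
c=cam('wrist'); save(c,'w4.png',1.56)
for t,z in [('warmer',0),('tea_light',235),('kitchen_timer',0)]:
    for r in arm.spot_point('wrist',t)[:1]: print(t,round(r['p'],2),np.round(r['centre'],1),np.round(px2w(c,r['centre'],z),1))
```

```text
t 9.125 pos [ 634.6 -235.5  229.7] R [[-0.259, -0.966, -0.0], [-0.966, 0.259, 0.0], [0.0, 0.0, -1.0]] w 34.53538079103001 F [-0.4 -0.4  0.1] j [-0.12  0.48  0.15 -0.   -1.24 -0.14]
warmer 0.7 [265.9 180.6] [ 631.6 -211.8    0. ]
tea_light 0.62 [260.6 252.3] [ 632.7 -239.7  235. ]
kitchen_timer 0.22 [186.5 280.4] [785.3 -92.4   0. ]
```

View pics/w4.png

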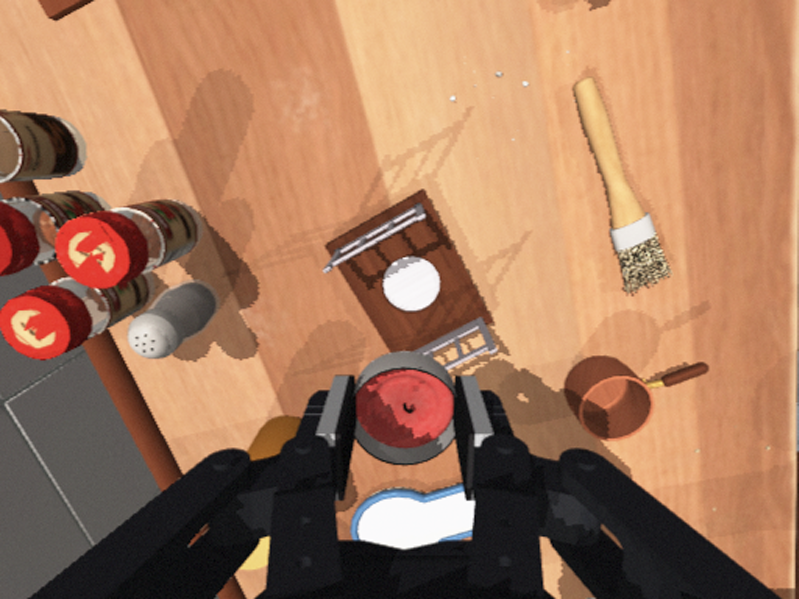

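The warmer's recess (white disc) is at (411,284) and the foot's far edge runs (325,240) to (423,190). The tool is turned the wrong way from the warmer's axes, so I compute the correction.

Run:
```python
from h import *
c=cam('wrist')
for q,z in [((325,240),14),((423,190),14),((494,325),14)]: print(np.round(px2w(c,np.array(q)/1.5625,z),1))
g=cv2.cvtColor(c['img'],cv2.COLOR_RGB2HSV); m=((g[:,:,1]<40)&(g[:,:,2]>170)).astype(np.uint8); m[:160]=0;m[202:]=0;m[:,:240]=0;m[:,285:]=0
n,l,s,ce=cv2.connectedComponentsWithStats(m); k=1+np.argmax(s[1:,4]); print(s[k],ce[k]); p=px2w(c,ce[k],10); print('recess',p)
inc(p[0],p[1],110,15); inc(p[0],p[1],17,15)
```

```text
[ 691.5 -267.7   14. ]
[ 607. -285.   14.]
[ 576.3 -162.3   14. ]
[246 165  36  34 944] [263.66737288 182.08580508]
recess [ 634.39068779 -213.348192     10.        ]
to (np.float64(634.3906877908515), np.float64(-213.3481920018856), 110, 15) shift [-0.0213  0.0059  0.1198] turn [ -0.   0. -30.] j6 now -0.14
to (np.float64(634.3906877908515), np.float64(-213.3481920018856), 17, 15) shift [-0.0213  0.0059  0.2128] turn [ -0.   0. -30.] j6 now -0.14
```

Emit:
servo_tool:
  increments:
    - [0.3, -0.01, 0.003, 0.03, 0, 0, -10]
    - [0.3, -0.0208, 0.006, 0.06, 0, 0, -20]
    - [0.3, -0.0208, 0.006, 0.08, 0, 0, -29]
    - [0.3, -0.0208, 0.006, 0.1, 0, 0, -29]
    - [0.3, -0.0208, 0.006, 0.12, 0, 0, -29]
    - [0.3, -0.0208, 0.006, 0.15, 0, 0, -29]
    - [0.3, -0.0208, 0.006, 0.18, 0, 0, -29]
    - [0.3, -0.0208, 0.006, 0.2, 0, 0, -29]
    - [0.3, -0.0208, 0.006, 0.211, 0, 0, -29]
    - [0.3, -0.0208, 0.006, 0.211, 0, 0, -29]
    - [0.3, -0.0208, 0.006, 0.211, 0, 0, -29]

```text
clock: 10.75
position: [634.8, -213.9, 19.8]
ee_rot: [0.788, -0.616, 0.001, -0.0]
contact_force: [0.0, 0.4, 0.2]
gripper_width: 34.7
grasp_force: 60.1
```

Run:
```python
from h import *
st(); inc(634.5,-214,18,14)
c=cam('wrist'); save(c,'w5.png',1.56)
```

```text
t 10.75 pos [ 634.8 -213.9   19.8] R [[0.242, -0.97, 0.002], [-0.97, -0.242, -0.0], [0.001, -0.002, -1.0]] w 34.678959305861866 F [0.  0.4 0.2] j [-0.08  0.66 -0.1   0.   -0.81  0.33]
to (634.5, -214, 18, 14) shift [-0.      0.0003  0.0018] turn [-0.1 -0.  -0. ] j6 now 0.33
```

View pics/w5.png

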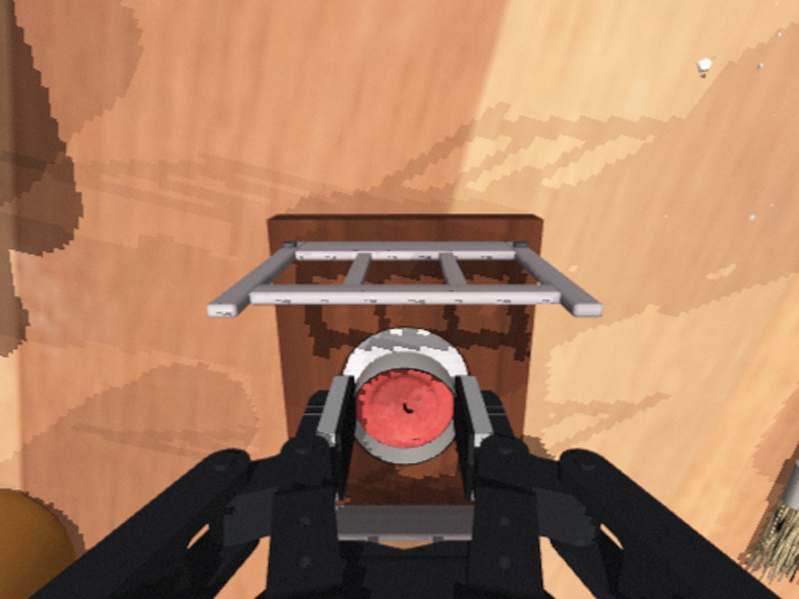

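The light is over the recess with the warmer square to the tool. I check the fore-aft offset before lowering.

Run:
```python
from h import *
c=cam('wrist'); s=arm.read_state(); Rt=R.from_quat(s['ee_rot']).as_matrix()
f=lambda q,z: np.round(Rt.T@(px2w(c,np.array(q)/1.5625,z)-s['position']),1)
print('recess far',f((405,328),14),'left',f((342,375),14),f((469,375),14)); 
print('light far,near',f((405,352),28),f((405,464),28))
print('foot far edge',f((272,217),14),f((540,217),14),'rail posts tops',f((222,310),80),f((588,310),80))
```

```text
recess far [24.4 -0.   5.8] left [  6.1 -22.8   5.8] [ 6.2 23.2  5.8]
light far,near [21.7 -0.  -8.2] [-21.5   0.   -8.2]
foot far edge [ 62.8 -42.9   5.9] [62.9 43.5  5.8] rail posts tops [ 54.1 -35.  -60.1] [ 54.2  34.9 -60.2]
```

Emit:
servo_tool:
  increments:
    - [0.3, 0, 0, 0.002, 0, 0, 0]
    - [0.3, 0, 0, 0.003, 0, 0, 0]
    - [0.5, 0, 0, 0.002, 0, 0, 0]
    - [0.6, 0, 0, 0.002, 0, 0, 0]
    - [0.6, 0, 0, -0.02, 0, 0, 0]
    - [0.6, 0, 0, -0.07, 0, 0, 0]
    - [0.8, 0, 0, -0.13, 0, 0, 0]
    - [1, 0, 0, -0.18, 0, 0, 0]

```text
clock: 11.85
position: [634.4, -214.0, 201.2]
ee_rot: [0.788, -0.616, 0.001, -0.0]
contact_force: [1.0, -0.2, -0.6]
gripper_width: 83.8
grasp_force: 0.0
```

Run:
```python
from h import *
st(); c=cam('wrist')
for r in arm.spot_point('wrist','tea_light')[:1]: print(r,px2w(c,r['centre'],10))
inc(420,280,200,3.1)
```

```text
t 11.85 pos [ 634.4 -214.   201.2] R [[0.241, -0.97, 0.001], [-0.97, -0.241, -0.0], [0.001, -0.001, -1.0]] w 83.80793658182162 F [ 1.  -0.2 -0.6] j [-0.08  0.48  0.08  0.   -1.17  0.33]
{'centre': [259.8, 173.3], 'p': 0.74} [ 633.25129975 -212.03012191   10.        ]
to (420, 280, 200, 3.1) shift [-0.5329  0.0913  0.002 ] turn [-0.8 -0.3 10.9] j6 now 0.33
```

Emit:
servo_tool:
  increments:
    - [1, -0.06, 0.01, -0.03, 0, 0, 4]
    - [1, -0.12, 0.02, -0.03, 0, 0, 8]
    - [1, -0.18, 0.03, -0.03, 0, 0, 10.9]
    - [1, -0.24, 0.04, -0.03, 0, 0, 10.9]
    - [1, -0.3, 0.05, -0.03, 0, 0, 10.9]
    - [1, -0.36, 0.06, -0.03, 0, 0, 10.9]
    - [1, -0.42, 0.07, -0.03, 0, 0, 10.9]
    - [1, -0.48, 0.08, -0.03, 0, 0, 10.9]
    - [1, -0.533, 0.091, -0.03, 0, 0, 10.9]
    - [1, -0.533, 0.091, -0.03, 0, 0, 10.9]
    - [1, -0.533, 0.091, -0.03, 0, 0, 10.9]
    - [1, -0.533, 0.091, -0.03, 0, 0, 10.9]

```text
clock: 13.45
position: [417.6, 280.4, 228.5]
ee_rot: [0.725, -0.689, 0.0, 0.0]
contact_force: [1.2, -0.2, -0.7]
gripper_width: 85.1
grasp_force: 0.0
```

Run:
```python
from h import *
st(); c=cam('wrist'); save(c,'w6.png',1.56)
for r in arm.spot_point('wrist','grate')[:1]: print(r,px2w(c,r['centre'],0))
```

```text
t 13.45 pos [417.6 280.4 228.5] R [[0.052, -0.999, -0.0], [-0.999, -0.052, -0.0], [0.0, 0.0, -1.0]] w 85.05349665451168 F [ 1.2 -0.2 -0.7] j [ 0.91  0.18 -0.29 -0.   -1.1  -0.86]
{'centre': [258.0, 164.9], 'p': 0.88} [418.82580641 280.98963678   0.        ]
```

View pics/w6.png

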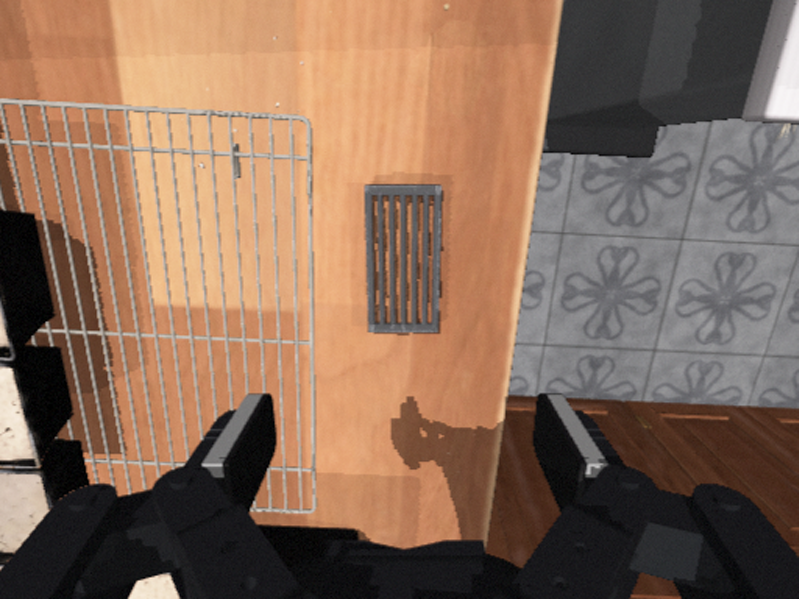

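The grate is centred at about (403,258), square to the tool.

Run:
```python
from h import *
c=cam('wrist')
P=[px2w(c,np.array(q)/1.5625,12) for q in [(365,186),(441,186),(440,331),(369,331)]]; print(np.round(P,1).tolist(),np.mean(P,0))
m=np.mean(P,0); inc(m[0],m[1],1,3.1)
```

```text
[[451.1, 224.1, 12.0], [393.0, 221.1, 12.0], [384.7, 340.2, 12.0], [444.9, 343.3, 12.0]] [418.42943962 282.19602342  12.        ]
to (np.float64(418.42943961755606), np.float64(282.1960234249782), 1, 3.1) shift [-0.0017 -0.0008  0.2278] turn [ 0.  -0.  -0.1] j6 now -0.86
```

Emit:
servo_tool:
  increments:
    - [1, -0.001, -0.001, 0.06, 0, 0, 0]
    - [1, -0.001, -0.001, 0.12, 0, 0, 0]
    - [1, -0.001, -0.001, 0.17, 0, 0, 0]
    - [1, -0.001, -0.001, 0.21, 0, 0, 0]
    - [1, -0.001, -0.001, 0.2255, 0, 0, 0]
    - [1, -0.001, -0.001, 0.2255, 0, 0, 0]
    - [1, -0.001, -0.001, 0.2255, 0, 0, 0]
    - [0.5, -0.001, -0.001, 0.2255, 0, 0, 0]
    - [0.5, -0.001, -0.001, 0.2255, 0, 0, 0]
    - [0.5, -0.001, -0.001, 0.2255, 0, 0, 0]

```text
clock: 14.85
position: [418.7, 283.0, 5.1]
ee_rot: [0.726, -0.688, 0.0, -0.001]
contact_force: [-1.1, -1.8, 8.1]
gripper_width: 57.2
grasp_force: 61.8
```

Run:
```python
from h import *
st()
```

```text
t 14.85 pos [418.7 283.    5.1] R [[0.054, -0.999, 0.002], [-0.999, -0.054, 0.001], [-0.001, -0.002, -1.0]] w 57.24136479499859 F [-1.1 -1.8  8.1] j [ 0.92  0.48 -0.55  0.   -0.55 -0.86]
```

Emit:
servo_tool:
  increments:
    - [0.5, 0, 0, -0.04, 0, 0, 0]
    - [0.5, 0, 0, -0.1, 0, 0, 0]
    - [0.5, 0.04, -0.015, -0.16, 0, 0, 0]
    - [0.5, 0.1, -0.037, -0.18, 0, 0, -3]
    - [0.5, 0.16, -0.06, -0.18, 0, 0, -6]
    - [0.5, 0.22, -0.082, -0.18, 0, 0, -9]
    - [0.5, 0.28, -0.104, -0.18, 0, 0, -10.9]
    - [0.5, 0.34, -0.126, -0.18, 0, 0, -10.9]
    - [0.5, 0.4, -0.149, -0.18, 0, 0, -10.9]
    - [0.5, 0.45, -0.167, -0.17, 0, 0, -10.9]
    - [0.5, 0.49, -0.182, -0.16, 0, 0, -10.9]
    - [0.5, 0.508, -0.189, -0.155, 0, 0, -10.9]

```text
clock: 16.35
position: [633.8, -217.4, 156.8]
ee_rot: [0.787, -0.617, -0.001, 0.0]
contact_force: [-0.1, 0.2, -0.7]
gripper_width: 56.4
grasp_force: 64.0
```

Emit:
servo_tool:
  increments:
    - [0.5, 0, 0, 0, 0, 0, 0]
    - [0.5, 0, 0, 0, 0, 0, 0]

```text
clock: 16.6
position: [633.8, -213.5, 158.8]
ee_rot: [0.788, -0.615, -0.0, -0.0]
contact_force: [0.0, 0.5, -0.5]
gripper_width: 56.6
grasp_force: 64.0
```

Run:
```python
from h import *
st(); c=cam('wrist'); save(c,'w7.png',1.56); inc(634.9,-214.5,130,14)
```

```text
t 16.6 pos [ 633.8 -213.5  158.8] R [[0.242, -0.97, 0.0], [-0.97, -0.242, 0.0], [-0.0, -0.0, -1.0]] w 56.60045092757166 F [ 0.   0.5 -0.5] j [-0.08  0.51  0.03 -0.   -1.09  0.33]
to (634.9, -214.5, 130, 14) shift [ 0.0014 -0.0006  0.0291] turn [-0.   0.   0.1] j6 now 0.33
```

View pics/w7.png

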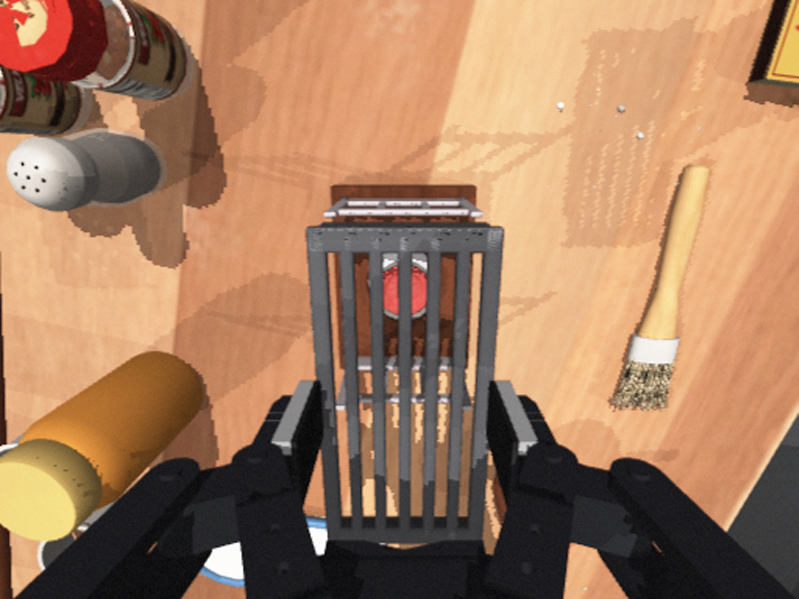

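The grate is held square. Its far edge is at v≈227 and its near edge at v≈541, and the light shows below it.

Run:
```python
from h import *
c=cam('wrist'); s=arm.read_state(); Rt=R.from_quat(s['ee_rot']).as_matrix()
f=lambda q,z: np.round(Rt.T@(px2w(c,np.array(q)/1.5625,z)-s['position']),1)
z=s['position'][2]+6.9
for q in [(307,228),(502,228),(330,541),(481,541)]: print(f(q,z))
print('light',f((406,290),24),'posts',f((329,214),80),f((477,214),80))
```

```text
[ 61.4 -28.9  -6.9]
[61.4 29.  -6.9]
[-57.5 -28.3  -6.9]
[-57.4  29.1  -6.9]
light [ -0.6   1.  135.2] posts [ 54.4 -36.3  79.3] [54.4 34.9 79.2]
```

Emit:
servo_tool:
  increments:
    - [0.5, 0.0005, -0.0006, 0.03, 0, 0, 0]
    - [0.5, 0.0005, -0.0006, 0.055, 0, 0, 0]
    - [0.5, 0.0005, -0.0006, 0.07, 0, 0, 0]
    - [0.5, 0.0005, -0.0006, 0.075, 0, 0, 0]
    - [0.5, 0.0005, -0.0006, 0.08, 0, 0, 0]
    - [0.5, 0.0005, -0.0006, 0.084, 0, 0, 0]
    - [0.5, 0.0005, -0.0006, 0.087, 0, 0, 0]
    - [0.5, 0.0005, -0.0006, 0.09, 0, 0, 0]
    - [0.5, 0.0005, -0.0006, 0.09, 0, 0, 0]
    - [0.5, 0.0005, -0.0006, 0.09, 0, 0, 0]

```text
clock: 17.95
position: [635.0, -215.1, 69.3]
ee_rot: [0.788, -0.616, 0.0, -0.0]
contact_force: [-2.2, 0.9, 5.1]
gripper_width: 56.5
grasp_force: 65.2
```

Run:
```python
from h import *
st(); c=cam('wrist'); save(c,'w8.png',1.56)
```

```text
t 17.95 pos [ 635.  -215.1   69.3] R [[0.242, -0.97, 0.001], [-0.97, -0.242, -0.0], [0.001, -0.001, -1.0]] w 56.482521142828894 F [-2.2  0.9  5.1] j [-0.09  0.6  -0.06  0.   -0.91  0.33]
```

View pics/w8.png

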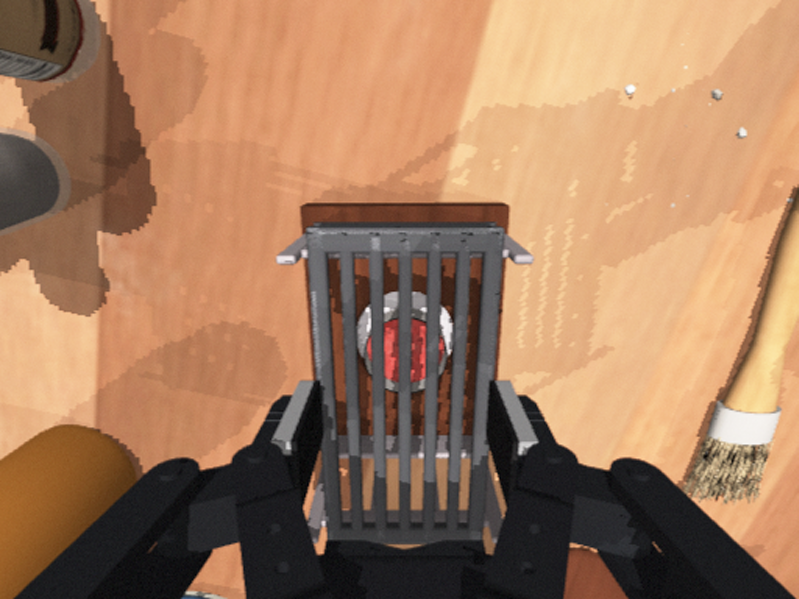

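The grate is down between the posts on both frames, with 5 N of contact. I release it.

Emit:
servo_tool:
  increments:
    - [0.8, 0, 0, 0, 0, 0, 0]
    - [0.85, 0, 0, 0, 0, 0, 0]
    - [0.9, 0, 0, 0, 0, 0, 0]
    - [0.9, 0, 0, -0.04, 0, 0, 0]
    - [0.9, 0, 0, -0.1, 0, 0, 0]
    - [0.9, 0, 0, -0.15, 0, 0, 0]
    - [0.9, 0, 0, -0.15, 0, 0, 0]

```text
clock: 18.88
position: [637.4, -215.7, 224.3]
ee_rot: [0.788, -0.616, 0.005, -0.002]
contact_force: [-0.1, -0.3, 0.2]
gripper_width: 76.7
grasp_force: 0.0
```

Run:
```python
from h import *
st(); c=cam('wrist'); s=arm.read_state(); Rt=R.from_quat(s['ee_rot']).as_matrix()
for t,z in (('grate',64),('tea_light',10),('warmer',0)):
    for r in arm.spot_point('wrist',t)[:1]: print(t,r['p'],px2w(c,r['centre'],z))
cv2.imwrite('pics/w9raw.png',c['img'][:,:,::-1])
inc(493,-72,230,-14)
# pot from earlier stored views
i=cv2.imread('pics/w3.png')
```

```text
t 18.875 pos [ 637.4 -215.7  224.3] R [[0.242, -0.97, 0.011], [-0.97, -0.242, -0.002], [0.005, -0.01, -1.0]] w 76.66805530812199 F [-0.1 -0.3  0.2] j [-0.09  0.47  0.12  0.   -1.21  0.33]
grate 0.7 [ 636.49499749 -215.54179782   64.        ]
tea_light 0.92 [ 630.2935236  -209.36246093   10.        ]
warmer 0.56 [ 630.04320502 -213.93619725    0.        ]
to (493, -72, 230, -14) shift [-0.1725  0.1024 -0.013 ] turn [ 0.2  0.1 28. ] j6 now 0.33
```

Emit:
servo_tool:
  increments:
    - [1, -0.04, 0.025, 0, 0, 0, 10]
    - [1, -0.085, 0.05, 0, 0, 0, 20]
    - [1, -0.13, 0.075, 0, 0, 0, 30]
    - [1, -0.1725, 0.1024, 0, 0, 0, 40]
    - [1, -0.1725, 0.1024, 0, 0, 0, 50]
    - [1, -0.1725, 0.1024, 0, 0, 0, 60]
    - [1, -0.1725, 0.1024, 0, 0, 0, 70]
    - [1, -0.1725, 0.1024, 0, 0, 0, 80]
    - [1, -0.1725, 0.1024, 0, 0, 0, 90]
    - [1, -0.1725, 0.1024, 0, 0, 0, 90]
    - [1, -0.1725, 0.1024, 0, 0, 0, 90]

```text
clock: 20.45
position: [493.4, -72.4, 217.5]
ee_rot: [-0.123, 0.992, -0.0, -0.001]
contact_force: [-0.0, -0.2, -0.0]
gripper_width: 85.5
grasp_force: 0.0
```

Run:
```python
from h import *
st(); c=cam('wrist'); save(c,'w10.png',1.56)
for r in arm.spot_point('wrist','butter_pot')[:1]: print(r,px2w(c,r['centre'],0))
```

```text
t 20.45 pos [493.4 -72.4 217.5] R [[-0.97, -0.244, -0.002], [-0.244, 0.97, -0.0], [0.002, 0.0, -1.0]] w 85.45228029976863 F [-0.  -0.2 -0. ] j [ 0.18  0.18 -0.31 -0.   -1.08 -1.51]
{'centre': [251.9, 172.6], 'p': 0.87} [503.38034049 -79.28005153   0.        ]
```

View pics/w10.png

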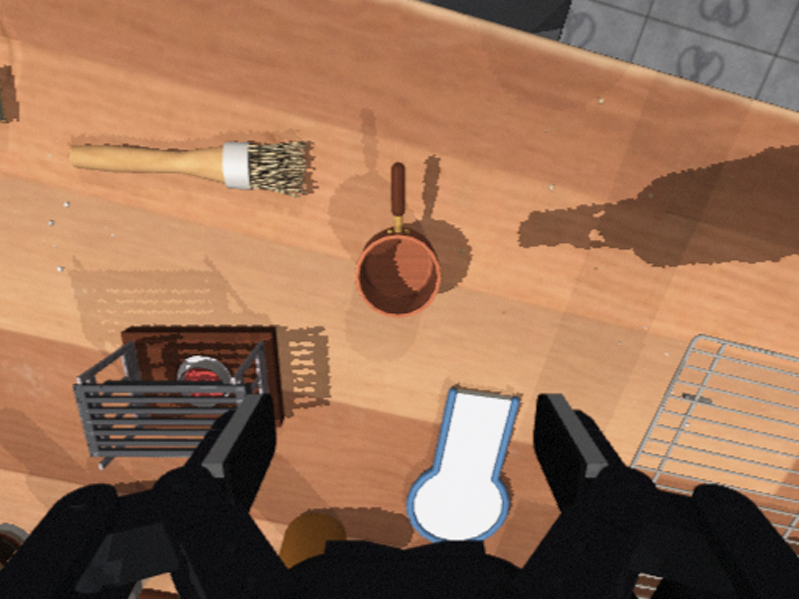

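The pot's rim is centred at (399,275) with its handle straight up, along tool x. The brush runs from (72,155) to its bristles at (312,168).

Run:
```python
from h import *
c=cam('wrist')
for v in [((399,275),46),((399,236),46),((399,315),46),((357,275),46),((441,275),46)]: print(np.round(px2w(c,np.array(v[0])/1.5625,v[1]),1))
p=px2w(c,np.array((399,275))/1.5625,46)
inc(p[0],p[1],20,104)
for q,z in [((72,155),10),((312,168),8),((226,163),10),((248,167),10)]: print('brush',np.round(px2w(c,np.array(q)/1.5625,z),1))
```

```text
[495.1 -76.3  46. ]
[468. -83.  46.]
[524.6 -69.   46. ]
[ 502.4 -105.3   46. ]
[487.9 -47.2  46. ]
to (np.float64(495.1437103165507), np.float64(-76.27579516768668), 20, 104) shift [-0.0006 -0.0042  0.1981] turn [ 0. -0.  0.] j6 now -1.51
brush [ 474.7 -327.9   10. ]
brush [ 441.2 -156.5    8. ]
brush [ 452.9 -218.1   10. ]
brush [ 451.8 -202.    10. ]
```

Emit:
servo_tool:
  increments:
    - [1, -0.0016, -0.004, 0.05, 0, 0, 0]
    - [1, -0.0016, -0.004, 0.1, 0, 0, 0]
    - [1, -0.0016, -0.004, 0.14, 0, 0, 0]
    - [1, -0.0016, -0.004, 0.175, 0, 0, 0]
    - [1, -0.0016, -0.004, 0.1995, 0, 0, 0]
    - [1, -0.0016, -0.004, 0.1995, 0, 0, 0]
    - [1, -0.0016, -0.004, 0.1995, 0, 0, 0]
    - [0.5, -0.0016, -0.004, 0.1995, 0, 0, 0]
    - [0.5, -0.0016, -0.004, 0.1995, 0, 0, 0]
    - [0.5, -0.0016, -0.004, 0.1995, 0, 0, 0]
    - [0.5, -0.0016, -0.004, 0.1995, 0, 0, 0]

```text
clock: 21.98
position: [497.3, -75.7, 20.8]
ee_rot: [-0.122, 0.993, -0.0, 0.001]
contact_force: [-1.4, 0.9, 6.9]
gripper_width: 61.0
grasp_force: 63.7
```

Run:
```python
from h import *
st(); inc(635,-214.5,200,180-4+.01)
```

```text
t 21.975 pos [497.3 -75.7  20.8] R [[-0.97, -0.242, 0.003], [-0.242, 0.97, 0.0], [-0.003, -0.001, -1.0]] w 61.02218057179617 F [-1.4  0.9  6.9] j [ 0.17  0.45 -0.54  0.   -0.58 -1.5 ]
to (635, -214.5, 200, 176.01) shift [-0.1006 -0.1681 -0.1788] turn [ -0.1   0.1 -72. ] j6 now -1.5
```

Emit:
servo_tool:
  increments:
    - [0.5, 0, 0, -0.03, 0, 0, 0]
    - [0.5, 0, 0, -0.08, 0, 0, 0]
    - [0.5, 0, 0, -0.13, 0, 0, -5]
    - [0.5, -0.02, -0.034, -0.165, 0, 0, -15]
    - [0.5, -0.04, -0.067, -0.165, 0, 0, -25]
    - [0.5, -0.06, -0.1, -0.165, 0, 0, -35]
    - [0.5, -0.08, -0.134, -0.165, 0, 0, -45]
    - [0.5, -0.1006, -0.168, -0.165, 0, 0, -55]
    - [0.5, -0.1006, -0.168, -0.165, 0, 0, -65]
    - [0.5, -0.1006, -0.168, -0.165, 0, 0, -72]
    - [0.5, -0.1006, -0.168, -0.165, 0, 0, -72]
    - [0.5, -0.1006, -0.168, -0.165, 0, 0, -72]

```text
clock: 23.48
position: [634.2, -214.4, 184.0]
ee_rot: [-0.681, 0.732, 0.0, 0.0]
contact_force: [-0.4, 0.6, -1.8]
gripper_width: 60.5
grasp_force: 66.0
```

Run:
```python
from h import *
st(); c=cam('wrist'); save(c,'w11.png',1.56); inc(635,-214.5,100,176)
```

```text
t 23.475 pos [ 634.2 -214.4  184. ] R [[-0.072, -0.997, 0.0], [-0.997, 0.072, 0.0], [-0.0, -0.0, -1.0]] w 60.50546483616583 F [-0.4  0.6 -1.8] j [-0.09  0.49  0.06 -0.   -1.14  0.01]
to (635, -214.5, 100, 176) shift [ 0.0001 -0.0007  0.084 ] turn [-0.   0.  -0.1] j6 now 0.01
```

View pics/w11.png

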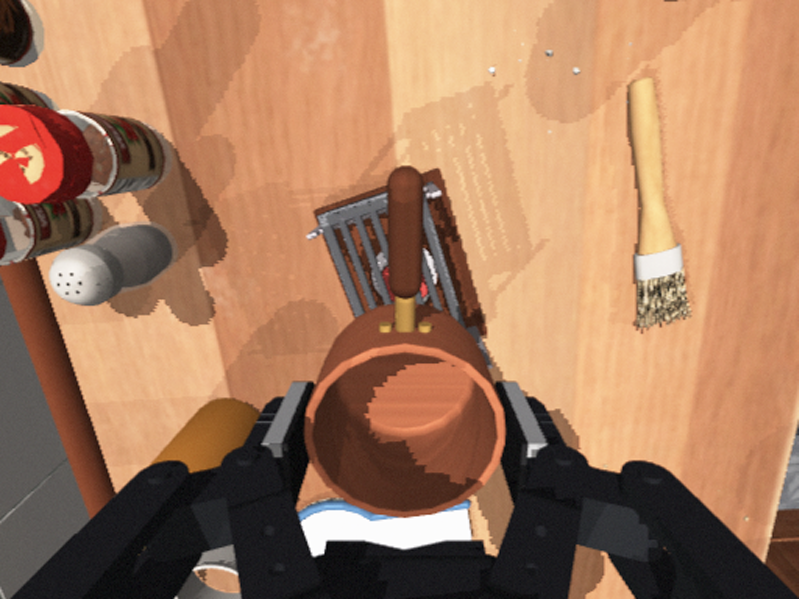

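The pot is upright in the grip with its handle away from the rest, and its rim at (405,430) puts it about 2 mm from the tool's axis.

Emit:
servo_tool:
  increments:
    - [0.5, -0.001, -0.0007, 0.03, 0, 0, 0]
    - [0.5, -0.001, -0.0007, 0.055, 0, 0, 0]
    - [0.5, -0.001, -0.0007, 0.07, 0, 0, 0]
    - [0.5, -0.001, -0.0007, 0.08, 0, 0, 0]
    - [0.5, -0.001, -0.0007, 0.085, 0, 0, 0]
    - [0.5, -0.001, -0.0007, 0.0875, 0, 0, 0]
    - [0.5, -0.001, -0.0007, 0.0875, 0, 0, 0]
    - [0.8, -0.001, -0.0007, 0.0875, 0, 0, 0]
    - [1, -0.001, -0.0007, 0.0875, 0, 0, 0]
    - [1, -0.001, -0.0007, 0.0875, 0, 0, 0]

```text
clock: 24.78
position: [635.5, -213.7, 96.7]
ee_rot: [-0.682, 0.732, -0.0, 0.0]
contact_force: [-0.7, -0.4, -0.3]
gripper_width: 85.1
grasp_force: 0.0
```

Emit:
servo_tool:
  increments:
    - [1, 0, 0, -0.03, 0, 0, 0]
    - [1, 0, 0, -0.08, 0, 0, 0]
    - [1, 0, 0, -0.13, 0, 0, 0]
    - [1, 0, 0, -0.13, 0, 0, 0]

```text
clock: 25.28
position: [637.7, -214.3, 232.5]
ee_rot: [-0.682, 0.731, -0.005, 0.003]
contact_force: [-0.7, 0.2, -0.5]
gripper_width: 85.4
grasp_force: 0.0
```

Run:
```python
from h import *
st(); c=cam('wrist')
for t,z in (('butter_pot',76),('grate',64)):
    for r in arm.spot_point('wrist',t)[:1]: print(t,r['p'],r['centre'],px2w(c,r['centre'],z))
cv2.imwrite('pics/w12.png',c['img'][:,:,::-1])
# brush pose from the saved view: handle end ~(474.7,-327.9), bristle end ~(441.2,-156.5)
a=np.array([474.7,-327.9]);b=np.array([441.2,-156.5]); d=(b-a); print(np.linalg.norm(d),np.degrees(np.arctan2(d[1],d[0])),(a+b)/2)
inc(465,-235,230,0)
```

```text
t 25.275 pos [ 637.7 -214.3  232.5] R [[-0.07, -0.997, 0.011], [-0.998, 0.07, -0.003], [0.002, -0.011, -1.0]] w 85.35219177216047 F [-0.7  0.2 -0.5] j [-0.08  0.46  0.13  0.   -1.23  0.01]
butter_pot 0.66 [260.3, 181.0] [ 638.34541943 -212.69802656   76.        ]
174.6430931929459 101.05900365710555 [ 457.95 -242.2 ]
to (465, -235, 230, 0) shift [ 0.0336  0.1677 -0.0044] turn [ 0.1  0.  -4. ] j6 now 0.01
```

View pics/w12.png

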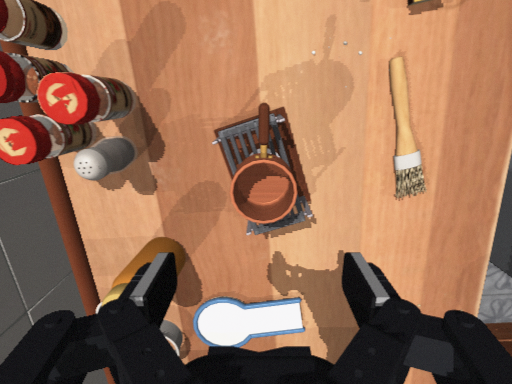

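The pot stands centred on the grate with its handle away from the rest. Next is the brush.

Run:
```python
from h import *
inc(459,-247,160,11)
```

```text
to (459, -247, 160, 11) shift [0.046  0.1727 0.0656] turn [  0.1   0.1 -15. ] j6 now 0.01
```

Emit:
servo_tool:
  increments:
    - [1, 0.012, 0.05, 0, 0, 0, -8]
    - [1, 0.024, 0.1, 0, 0, 0, -15]
    - [1, 0.036, 0.145, 0.02, 0, 0, -15]
    - [1, 0.046, 0.1727, 0.04, 0, 0, -15]
    - [1, 0.046, 0.1727, 0.065, 0, 0, -15]
    - [1, 0.046, 0.1727, 0.065, 0, 0, -15]
    - [1, 0.046, 0.1727, 0.065, 0, 0, -15]

```text
clock: 26.3
position: [460.2, -247.5, 161.4]
ee_rot: [0.772, -0.636, -0.0, 0.0]
contact_force: [0.3, 0.7, 0.2]
gripper_width: 85.2
grasp_force: 0.0
```

Run:
```python
from h import *
st(); c=cam('wrist'); cv2.imwrite('pics/w13.png',c['img'][:,:,::-1])
s=arm.read_state(); Rt=R.from_quat(s['ee_rot']).as_matrix()
f=lambda q,z: np.round(Rt.T@(px2w(c,q,z)-s['position']),1)
for r in arm.spot_point('wrist','pastry_brush')[:1]: print(r,f(r['centre'],0),px2w(c,r['centre'],0))
for r in arm.look_for('wrist','pastry_brush')[:1]: print(r)
g=cv2.cvtColor(c['img'],cv2.COLOR_RGB2HSV)
# row-wise print: white ferrule
m=((g[:,:,1]<45)&(g[:,:,2]>150)).astype(np.uint8); n,l,S,ce=cv2.connectedComponentsWithStats(m)
for k in range(1,n):
    if S[k,4]>80: print('white',S[k],np.round(ce[k],1),f(ce[k],10))
# handle profile: deviation from table colour along rows through the centre columns
for v in range(60,240,12):
    row=c['img'][v,215:310].astype(int); print(v,[f"{a[0]}/{a[1]}/{a[2]}" for a in row[::6]])
```

```text
t 26.3 pos [ 460.2 -247.5  161.4] R [[0.191, -0.982, -0.0], [-0.982, -0.191, -0.0], [0.0, 0.0, -1.0]] w 85.17202836487286 F [0.3 0.7 0.2] j [-0.18  0.28 -0.34  0.   -0.95  0.37]
{'centre': [259.9, 179.2], 'p': 0.82} [ -1.4   1.4 161.8] [ 459.05093242 -246.48424944    0.        ]
{'box': [263.2, 176.2, 33.6, 158.8], 'p': 0.71}
white [245 208  30  17 455] [259. 216.] [-40.2   0.4 151.8]
white [ 476  288   36   65 1432] [498.  316.1] [-174.2  296.5  151.5]
white [  0 324  32  36 645] [ 11.2 337.9] [-208.4 -315.7  151.8]
60 ['222/167/124', '221/167/124', '219/164/121', '222/164/123', '229/163/116', '237/180/127', '233/173/121', '233/173/123', '234/178/129', '234/175/127', '230/169/120', '231/168/121', '230/164/118', '229/165/120', '230/168/124', '224/158/113']
72 ['222/169/125', '221/166/122', '223/171/128', '226/169/123', '233/174/123', '236/177/125', '231/170/122', '238/182/131', '232/171/121', '234/177/128', '231/168/120', '228/164/115', '230/169/121', '227/164/116', '229/167/120', '222/158/111']
84 ['224/168/126', '223/165/124', '226/171/126', '228/167/120', '231/168/119', '229/166/1
[... 2370 characters left out ...]
33/172/123', '231/167/118', '232/169/123', '226/160/113', '224/158/114', '234/187/127', '240/198/134', '235/189/128', '202/151/100', '203/141/99', '206/144/102', '228/166/119', '216/153/109', '224/160/116', '200/134/97']
216 ['231/166/116', '234/174/122', '229/166/117', '229/166/121', '222/158/112', '180/167/156', '236/233/229', '233/229/224', '231/227/222', '224/218/212', '112/89/75', '221/156/110', '225/162/115', '228/162/116', '216/152/110', '193/129/91']
228 ['236/178/125', '232/171/118', '236/178/128', '233/169/120', '226/163/116', '200/145/102', '187/170/130', '72/62/47', '146/127/98', '179/157/123', '198/135/95', '196/134/94', '217/153/107', '228/164/120', '205/141/102', '201/137/99']
```

The brush lies along tool x, with its ferrule 40 mm behind the TCP, so its origin is under the tool. I grip 3 mm up the handle.

Emit:
servo_tool:
  increments:
    - [0.8, 0.003, 0.001, 0.05, 0, 0, 0]
    - [0.7, 0.003, 0.001, 0.1, 0, 0, 0]
    - [0.6, 0.003, 0.001, 0.14, 0, 0, 0]
    - [0.6, 0.003, 0.001, 0.157, 0, 0, 0]
    - [0.6, 0.003, 0.001, 0.157, 0, 0, 0]
    - [0.6, 0.003, 0.001, 0.157, 0, 0, 0]
    - [0, 0.003, 0.001, 0.157, 0, 0, 0]
    - [0, 0.003, 0.001, 0.157, 0, 0, 0]
    - [0, 0.003, 0.001, 0.157, 0, 0, 0]
    - [0, 0.003, 0.001, 0.157, 0, 0, 0]
    - [0, 0.003, 0.001, 0.155, 0, 0, 0]

```text
clock: 27.82
position: [459.5, -250.5, 6.8]
ee_rot: [0.771, -0.636, 0.0, -0.0]
contact_force: [0.3, 0.1, -1.2]
gripper_width: 13.3
grasp_force: 56.2
```

Run:
```python
from h import *
st(); inc(647.5,29.3,150,95)
```

```text
t 27.825 pos [ 459.5 -250.5    6.8] R [[0.19, -0.982, 0.001], [-0.982, -0.19, -0.0], [0.0, -0.001, -1.0]] w 13.345992681531635 F [ 0.3  0.1 -1.2] j [-0.19  0.49 -0.5  -0.   -0.58  0.38]
to (647.5, 29.3, 150, 95) shift [-0.2389 -0.2379 -0.1431] turn [ -0.   -0.1 -84. ] j6 now 0.38
```

Emit:
servo_tool:
  increments:
    - [0, 0, 0, -0.04, 0, 0, 0]
    - [0, 0, 0, -0.09, 0, 0, 5]
    - [0, -0.03, -0.03, -0.14, 0, 0, 15]
    - [0, -0.07, -0.07, -0.16, 0, 0, 25]
    - [0, -0.11, -0.11, -0.16, 0, 0, 35]
    - [0, -0.15, -0.15, -0.16, 0, 0, 45]
    - [0, -0.19, -0.19, -0.16, 0, 0, 55]
    - [0, -0.22, -0.22, -0.15, 0, 0, 65]
    - [0, -0.239, -0.2383, -0.14, 0, 0, 75]
    - [0, -0.239, -0.2383, -0.13, 0, 0, 85]
    - [0, -0.239, -0.2383, -0.13, 0, 0, 95]
    - [0, -0.239, -0.2383, -0.13, 0, 0, 96]

```text
clock: 29.32
position: [647.5, 29.5, 135.9]
ee_rot: [-0.044, 0.999, -0.0, -0.0]
contact_force: [-0.6, 0.2, 0.7]
gripper_width: 13.3
grasp_force: 56.4
```

Emit:
servo_tool:
  increments:
    - [0, 0, 0, 0, 0, 0, 0]
    - [0, 0, 0, 0, 0, 0, 0]

```text
clock: 29.58
position: [647.8, 29.3, 136.6]
ee_rot: [-0.044, 0.999, 0.0, 0.0]
contact_force: [-0.2, 0.1, -0.7]
gripper_width: 13.6
grasp_force: 56.4
```

Run:
```python
from h import *
st(); inc(648,29.4,14.5,95)
c=cam('wrist'); cv2.imwrite('pics/w14.png',c['img'][:,:,::-1])
s=arm.read_state(); Rt=R.from_quat(s['ee_rot']).as_matrix()
f=lambda q,z: np.round(Rt.T@(px2w(c,q,z)-s['position']),1)
g=cv2.cvtColor(c['img'],cv2.COLOR_RGB2HSV); m=((g[:,:,0]>95)&(g[:,:,0]<125)&(g[:,:,1]>80)&(g[:,:,2]>80)).astype(np.uint8)
n,l,S,ce=cv2.connectedComponentsWithStats(m)
for k in range(1,n):
    if S[k,4]>60: print(S[k],ce[k],px2w(c,ce[k],9))
ys,xs=np.nonzero(m); P=np.array([px2w(c,(x,y),9)[:2] for x,y in zip(xs,ys)])
a=P[(P[:,0]>595)&(P[:,0]<650)&(abs(P[:,1]-27)<50)]
for q in (a[a[:,1]>27],a[a[:,1]<27]):
    if len(q)>5: k=np.polyfit(q[:,0],q[:,1],1); print(k[0],np.polyval(k,620),len(q))
for r in arm.spot_point('wrist','brush_rest')[:1]: print(r,px2w(c,r['centre'],0))
for r in arm.spot_point('wrist','pastry_brush')[:1]: print('brush',r,f(r['centre'],s['position'][2]-6.5))
```

```text
t 29.575 pos [647.8  29.3 136.6] R [[-0.996, -0.088, 0.0], [-0.088, 0.996, 0.0], [-0.0, 0.0, -1.0]] w 13.550867950610149 F [-0.2  0.1 -0.7] j [ 0.29  0.5  -0.06 -0.   -1.01 -1.78]
to (648, 29.4, 14.5, 95) shift [-1.000e-04  0.000e+00  1.221e-01] turn [0. 0. 0.] j6 now -1.78
[213 126  22 136 916] [226.56113537 191.88646288] [655.56864953  -1.81317066   9.        ]
[284 126  23 137 927] [292.25134844 192.24487594] [650.30890565  61.99434487   9.        ]
0.08620934738834286 55.028757460086275 402
0.08402326195147924 -0.9105714035855996 399
brush {'centre': [258.9, 255.5], 'p': 0.78} [-4.5 -0.2  6.5]
```

Emit:
servo_tool:
  increments:
    - [0, 0, 0, 0.04, 0, 0, 0]
    - [0, 0, 0, 0.08, 0, 0, 0]
    - [0, 0, 0, 0.1, 0, 0, 0]
    - [0, 0, 0, 0.112, 0, 0, 0]
    - [0, 0, 0, 0.119, 0, 0, 0]
    - [0, 0, 0, 0.1215, 0, 0, 0]
    - [0, 0, 0, 0.1215, 0, 0, 0]
    - [0.2, 0, 0, 0.1205, 0, 0, 0]
    - [0.35, 0, 0, 0.1205, 0, 0, 0]
    - [0.35, 0, 0, 0.1205, 0, 0, 0]
    - [0.35, 0, 0, 0.08, 0, 0, 0]
    - [0.5, 0, 0, 0, 0, 0, 0]

```text
clock: 31.22
position: [646.3, 29.1, 117.6]
ee_rot: [-0.043, 0.999, -0.001, -0.003]
contact_force: [2.0, -0.1, -0.1]
gripper_width: 42.7
grasp_force: 0.0
```

Run:
```python
from h import *
st()
c=cam('top')
for r in arm.spot_point('top','matchbox')[:2]: print('mb top',r,px2w(c,r['centre'],0))
i=c['img'][225:255,340:385].astype(int)
c2=cam('scene')
for r in arm.spot_point('scene','matchbox')[:2]: print('mb scene',r,px2w(c2,r['centre'],0))
for n,cc in (('top',c),('scene',c2)):
    for r in arm.spot_point(n,'pastry_brush')[:2]: print(n,r,px2w(cc,r['centre'],8))
inc(455,-405,200,0)
```

```text
t 31.225 pos [646.3  29.1 117.6] R [[-0.996, -0.086, -0.006], [-0.086, 0.996, -0.001], [0.006, -0.001, -1.0]] w 42.68998079000987 F [ 2.  -0.1 -0.1] j [ 0.29  0.52 -0.08 -0.   -0.98 -1.78]
mb top {'centre': [358.0, 239.0], 'p': 0.63} [ 458.29587159 -403.72768846    0.        ]
mb scene {'centre': [276.6, 261.1], 'p': 0.95} [ 447.8827562  -400.78770823    0.        ]
top {'centre': [218.7, 182.1], 'p': 0.73} [650.81826276  34.69255328   8.        ]
top {'centre': [299.9, 177.5], 'p': 0.65} [ 659.32204589 -227.12777428    8.        ]
scene {'centre': [252.7, 175.1], 'p': 0.47} [671.17880252  54.34361445   8.        ]
to (455, -405, 200, 0) shift [ 0.2288 -0.4162 -0.0818] turn [  0.1  -0.1 -85.1] j6 now -1.78
```

Emit:
servo_tool:
  increments:
    - [0.6, 0, 0, -0.06, 0, 0, -10]
    - [0.8, 0.03, -0.045, -0.09, 0, 0, -20]
    - [1, 0.055, -0.1, -0.09, 0, 0, -30]
    - [1, 0.083, -0.15, -0.09, 0, 0, -40]
    - [1, 0.11, -0.2, -0.09, 0, 0, -50]
    - [1, 0.138, -0.25, -0.09, 0, 0, -60]
    - [1, 0.165, -0.3, -0.09, 0, 0, -70]
    - [1, 0.2, -0.36, -0.09, 0, 0, -80]
    - [1, 0.2288, -0.416, -0.09, 0, 0, -85]
    - [1, 0.2288, -0.416, -0.09, 0, 0, -85]
    - [1, 0.2288, -0.416, -0.09, 0, 0, -85]
    - [1, 0.2288, -0.416, -0.09, 0, 0, -85]

```text
clock: 33.02
position: [456.3, -403.6, 208.1]
ee_rot: [0.707, -0.707, -0.001, 0.0]
contact_force: [0.6, -0.3, 0.2]
gripper_width: 85.6
grasp_force: 0.0
```

```bash
cat > mb.py <<'E'
from h import *
st(); c=cam('wrist'); cv2.imwrite('pics/w15.png',c['img'][:,:,::-1])
s=arm.read_state(); Rt=R.from_quat(s['ee_rot']).as_matrix()
for r in arm.spot_point('wrist','matchbox')[:2]: print(r,px2w(c,r['centre'],0))
b=arm.look_for('wrist','matchbox')[:1]; print(b)
g=cv2.cvtColor(c['img'],cv2.COLOR_RGB2HSV)
m=((g[:,:,0]>20)&(g[:,:,0]<32)&(g[:,:,1]>150)&(g[:,:,2]>120)).astype(np.uint8)
if b:
    u,v,w,h=b[0]['box']; k=np.zeros_like(m); k[int(v-h/2-4):int(v+h/2+4),int(u-w/2-4):int(u+w/2+4)]=1; m*=k
ys,xs=np.nonzero(m); P=np.array([px2w(c,(x,y),15)[:2] for x,y in zip(xs,ys)],np.float32)
print(len(P),cv2.minAreaRect(P))
E
python3 mb.py
```

```text
t 33.025 pos [ 456.3 -403.6  208.1] R [[0.001, -1.0, -0.001], [-1.0, -0.001, 0.001], [-0.001, 0.001, -1.0]] w 85.58790608555832 F [ 0.6 -0.3  0.2] j [-0.46  0.38 -0.07 -0.   -1.13  0.46]
{'centre': [263.1, 163.3], 'p': 0.89} [ 451.13606356 -409.42098184    0.        ]
[{'box': [264.9, 163.3, 38.7, 53.5], 'p': 0.59}]
588 ((450.160888671875, -410.2394104003906), (26.97341537475586, 45.39849853515625), 8.22581958770752)
```

Emit:
servo_tool:
  increments:
    - [0.8, 0.0064, 0.0058, 0.05, 0, 0, -8]
    - [0.8, 0.0064, 0.0058, 0.1, 0, 0, -8]
    - [0.8, 0.0064, 0.0058, 0.15, 0, 0, -8]
    - [0.8, 0.0064, 0.0058, 0.19, 0, 0, -8]
    - [0.8, 0.0064, 0.0058, 0.205, 0, 0, -8]
    - [0.8, 0.0064, 0.0058, 0.205, 0, 0, -8]
    - [0.8, 0.0064, 0.0058, 0.205, 0, 0, -8]
    - [0.3, 0.0064, 0.0058, 0.205, 0, 0, -8]
    - [0.3, 0.0064, 0.0058, 0.205, 0, 0, -8]
    - [0.3, 0.0064, 0.0058, 0.205, 0, 0, -8]
    - [0.3, 0.0064, 0.0058, 0.205, 0, 0, -8]

```text
clock: 34.55
position: [451.0, -411.7, 5.5]
ee_rot: [0.755, -0.656, 0.001, -0.0]
contact_force: [0.0, 1.2, 6.6]
gripper_width: 35.4
grasp_force: 61.3
```

Run:
```python
from h import *
st(); inc(620,99,150,8)
```

```text
t 34.55 pos [ 451.  -411.7    5.5] R [[0.139, -0.99, 0.002], [-0.99, -0.139, -0.002], [0.002, -0.002, -1.0]] w 35.37419326626608 F [0.  1.2 6.6] j [-0.47  0.6  -0.28  0.   -0.69  0.61]
to (620, 99, 150, 8) shift [-0.482  -0.2387 -0.1449] turn [-0.1 -0.1 -0. ] j6 now 0.61
```

Emit:
servo_tool:
  increments:
    - [0.3, 0, 0, -0.05, 0, 0, 0]
    - [0.3, 0, 0, -0.11, 0, 0, 0]
    - [0.3, -0.04, -0.02, -0.16, 0, 0, 0]
    - [0.3, -0.09, -0.045, -0.19, 0, 0, 0]
    - [0.3, -0.145, -0.072, -0.19, 0, 0, 0]
    - [0.3, -0.2, -0.099, -0.19, 0, 0, 0]
    - [0.3, -0.255, -0.126, -0.19, 0, 0, 0]
    - [0.3, -0.31, -0.153, -0.19, 0, 0, 0]
    - [0.3, -0.365, -0.18, -0.18, 0, 0, 0]
    - [0.3, -0.42, -0.208, -0.16, 0, 0, 0]
    - [0.3, -0.46, -0.228, -0.13, 0, 0, 0]
    - [0.3, -0.482, -0.2387, -0.1, 0, 0, 0]

```text
clock: 36.05
position: [620.2, 101.8, 103.0]
ee_rot: [0.755, -0.656, 0.0, -0.0]
contact_force: [-0.0, -0.8, 0.1]
gripper_width: 35.2
grasp_force: 60.6
```

Emit:
servo_tool:
  increments:
    - [0.3, 0, 0, 0, 0, 0, 0]
    - [0.3, 0, 0, 0, 0, 0, 0]

```text
clock: 36.3
position: [619.9, 98.8, 104.6]
ee_rot: [0.755, -0.656, 0.0, -0.0]
contact_force: [0.6, 0.2, 0.5]
gripper_width: 35.1
grasp_force: 60.6
```

Run:
```python
from h import *
st(); inc(620,99,6,8)
```

```text
t 36.3 pos [619.9  98.8 104.6] R [[0.139, -0.99, 0.001], [-0.99, -0.139, -0.0], [0.0, -0.001, -1.0]] w 35.13079481303708 F [0.6 0.2 0.5] j [ 0.42  0.5  -0.15  0.   -0.92 -0.28]
to (620, 99, 6, 8) shift [-0.0002 -0.      0.0986] turn [-0. -0. -0.] j6 now -0.28
```

Emit:
servo_tool:
  increments:
    - [0.3, 0, 0, 0.04, 0, 0, 0]
    - [0.3, 0, 0, 0.075, 0, 0, 0]
    - [0.3, 0, 0, 0.09, 0, 0, 0]
    - [0.3, 0, 0, 0.096, 0, 0, 0]
    - [0.3, 0, 0, 0.0985, 0, 0, 0]
    - [0.3, 0, 0, 0.0985, 0, 0, 0]
    - [0.55, 0, 0, 0.0975, 0, 0, 0]
    - [0.6, 0, 0, 0.0975, 0, 0, 0]
    - [0.6, 0, 0, 0.0975, 0, 0, 0]
    - [0.6, 0, 0, 0.05, 0, 0, 0]
    - [0.6, 0, 0, -0.01, 0, 0, 0]
    - [0.6, 0, 0, -0.07, 0, 0, 0]

```text
clock: 37.8
position: [619.4, 99.2, 175.5]
ee_rot: [0.755, -0.656, -0.0, 0.0]
contact_force: [0.9, 0.5, -0.8]
gripper_width: 51.6
grasp_force: 0.0
```

Emit:
servo_tool:
  increments:
    - [0.6, -0.05, 0.06, -0.05, 0, 0, 0]
    - [0.6, -0.05, 0.12, -0.1, 0, 0, 0]
    - [0.6, -0.05, 0.16, -0.1, 0, 0, 0]
    - [0.6, -0.05, 0.16, -0.1, 0, 0, 0]
    - [0.6, -0.05, 0.16, -0.1, 0, 0, 0]
    - [0.6, -0.05, 0.16, -0.1, 0, 0, 0]

```text
clock: 38.55
position: [455.0, 126.7, 272.9]
ee_rot: [0.754, -0.656, -0.0, 0.001]
contact_force: [0.8, 0.3, 0.0]
gripper_width: 50.9
grasp_force: 0.0
```

Run:
```python
from h import *
st()
c=cam('scene'); i=c['img'][140:260,170:370,::-1]; a=cv2.resize(i,(780,468),interpolation=cv2.INTER_CUBIC); cv2.imwrite('pics/fin.png',a)
t=cam('top')
for n,cc in (('top',t),('scene',c)):
    for th,z in (('matchbox',0),('pastry_brush',8),('brush_rest',0),('butter_pot',76),('grate',64),('honey_jar',0),('kitchen_timer',0)):
        for r in arm.spot_point(n,th)[:1]: print(n,th,round(r['p'],2),np.round(px2w(cc,r['centre'],z),1))
```

```text
t 38.55 pos [455.  126.7 272.9] R [[0.138, -0.99, -0.001], [-0.99, -0.138, -0.001], [0.001, 0.001, -1.0]] w 50.94129563035239 F [0.8 0.3 0. ] j [ 0.62  0.09 -0.28  0.   -1.2  -0.48]
top matchbox 0.6 [619.3 106.6   0. ]
top pastry_brush 0.83 [651.5  36.    8. ]
top brush_rest 0.79 [650.8  38.1   0. ]
top butter_pot 0.85 [ 635.1 -219.9   76. ]
top grate 0.83 [ 636.7 -221.2   64. ]
top honey_jar 0.95 [779.6 -86.9   0. ]
top kitchen_timer 0.76 [ 574.9 -465.6    0. ]
scene matchbox 0.65 [624.5 109.9   0. ]
scene pastry_brush 0.65 [649.8  38.8   8. ]
scene brush_rest 0.51 [663.3  55.6  -0. ]
scene butter_pot 0.6 [ 623.3 -226.2   76. ]
scene grate 0.61 [ 639.5 -203.6   64. ]
scene honey_jar 0.66 [790.4 -80.8   0. ]
scene kitchen_timer 0.81 [ 593.1 -475.6    0. ]
```

View pics/fin.png

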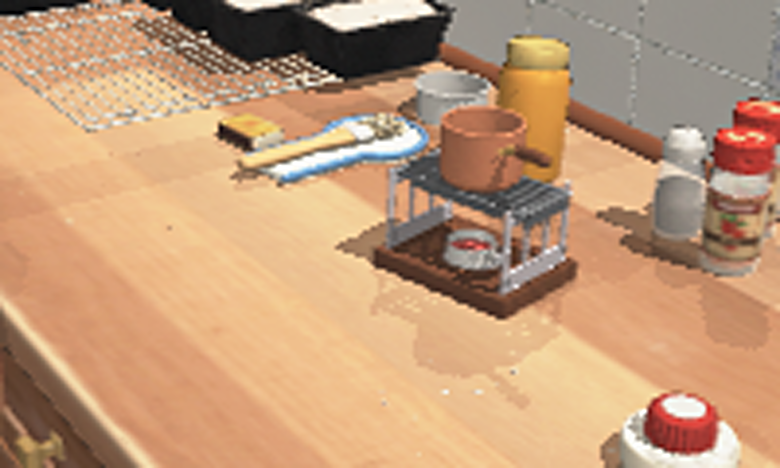

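The picture shows the light in the recess, the grate level and the pot on it at (483,150), handle away from the rest. The brush lies in the rest at (330,145) and the matchbox sits beside it at (250,130).

```bash
python3 -c "
from bench import arm; print(arm.job_done())"
```

```text
the job is handed in; nothing more can be done
None
```

The job is handed in at about 38.6 s of the 131 s allowed: in the last pictures all five things are in place and the honey jar and timer stand where they were, though no verdict came back.

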